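# Stack the notched parts tray on its keyed base at the parts counter

## Task

Put the blue parts tray on top of the grey base unit, the same way round, with the yellow key standing in the tray's notch and the tray lying flat on the deck and lined up with it. Lower it onto the base before letting go rather than dropping it, and leave the orange tray where it is.

Things in the scene. Friction and masses are not known exactly. Their poses are not given: they have to be found in the camera images.
- blue_tray_center (a point): Centre of the loose blue tray, 40 mm above its underside: 160 mm long (x), 120 wide (y), walls 35 high, 0.35 kg. A notch through floor and wall of its +x end: 60 wide (y -30 to 30), 40 deep (x 40 to 80). Black handle bar over the centre along x: 72 long, 16 wide (grip across y), 14 to 40 mm above this point. Lies left or right of the base, notch away from the robot within 45 degrees.
- deck (a point): Centre of the flat top of the fixed grey base unit (low parts case, 170 (x) x 130 (y) mm, 50 high); z up. At the deck's +x end stands a yellow key block 18 long (x 54 to 72 mm), 20 wide (y -10 to 10), 18 high; it points away from the robot within 30 degrees. With the blue tray home, its axes match these and its centre is 40 mm above this point.
- orange_tray_center (a point): Centre of the loose orange tray, 40 mm above its underside: same size and handle as the blue one, but with a 36 mm wide notch in a long side (-y), so it does not fit the key. On the other side of the base from the blue tray. Not to be moved.
Things that resemble listed ones, but are neither listed nor needed, are in the scene too. There is more than one size of the part that bears deck; the job needs the larger.

How it is judged:
At the end, for the whole second after the job is handed in: The blue tray lies at rest on the base unit's deck, its centre within 20 mm of the deck's centre seen from above and within 4 mm of 40 mm above it, level within 0.05 rad, its length within 0.26 rad (15 degrees) of the base's, which is only possible with the key standing in the notch (horizontal distance between blue_tray_center and deck below 0.02 m and z of blue_tray_center in the frame of deck between 0.036 and 0.044 m and angle between blue_tray_center's own z axis and vertical below 0.05 rad and angle between the x axis of blue_tray_center and the x axis of deck, either way round below 0.26 rad and linear speed of blue_tray below 0.02 m/s); the robot touches nothing.
It fails at once if the orange tray is moved more than 30 mm (distance of orange_tray_center from where it was at the start of the episode above 0.03 m).
It fails at once if the blue tray is let go more than 30 mm above its place on the deck (z of blue_tray_center in the frame of deck above 0.07 m and contact force between the fingers and blue_tray below 0.1 N).
It also fails if it takes over 38 s, if anything falls off the work surface, if the arm or the gripper's body presses on something with over 40 N, if the wrist force passes 120 N, or if a joint passes its speed limit or range.

## Robot

A 6-joint arm with a two-finger parallel gripper is mounted at the origin on the work surface. World frame = base frame: x ahead of the robot, y to its left, z up, the work surface at z = 0. Lengths are in m, angles in rad, forces in N, time in s.
With the tool pointing down it reaches from about 0.3 to 0.875 m from the base axis. Payload 6.4 kg.
Tool frame: the origin (TCP) lies midway between the tips of the shut fingers; the grasp point (between the pads) lies 19 mm behind it; z points along the fingers, y is the line along which they close (so a half turn about z gives the same grasp; the last joint's range is limited). The gripper opens to 85 mm and grips with 20 to 120 N. Pads are 22 mm wide; open, the fingers measure 114 mm over their backs; the gripper's body (76 mm by 85 mm) begins 54 mm behind the grasp point. The pads swing forward as they close: fully open they stand 13 mm farther back than shut.
Start: joints at [-1.459, 0.181, 1.607, -0, 1.354, -0.206], TCP at [0.18, -0.546, 0.231] pointing down, gripper open.
Joint ranges: [-2.99, 2.99], [-0.89, 2.07], [0.3, 2.58], [-1.14, 4.28], [0, 2.63], [-3.12, 3.12]. Speed limits (rad/s): [2.57, 2.57, 3.01, 3.14, 3.14, 3.14].

## Interface

Orientations are given as a unit quaternion [w, x, y, z].
In Python, from bench import status, camera, ctrl gives the robot as it stands. The module is installed in compiled form; this text tells all that it offers.
- The arm moves only by the shell command python3 -m handwheel 'ROWS'. ROWS is JSON, a list that holds one entry, the list of rows, each a list of 7 numbers: the opening, from -1 (shut) to 1 (fully open), then the shift along the tool's x, y, z in cm, then the turn, a rotation vector about the tool's x, y, z in degrees. A call has 1 to 10 rows; each row is the pose to reach, as a shift and turn from the pose commanded when the call began, along the tool's axes at that moment; what a row does not reach only later rows make up. A row lasts 1/8 s, in which the tool goes at most 62.5 mm and 10.7 degrees, less where a joint would pass 70% of its speed; a pose out of reach is approached as far as the arm can. A call with a gripper value outside its range is refused whole. The fingers move at their own pace and stop on an object; the grip force is fixed at half the most. Time passes only in rows, so rows that repeat a pose let the fingers close. It gives the time, the measured TCP pose, the force, the opening and the grip force at its end, in the units of the state.
- status.get_obs(): the state, without advancing time (a new reading comes with each control period).
- camera(name): name is "scene" or "top" or "wrist"; returns a dict with "frame" (400x640x3 uint8, blue, green, red), "depth" (400x640 float32, m along the optical axis (not along the pixel's ray), 0 where there is no reading), "fx", "fy", "cx", "cy" (pixels), "dist" ([k1, k2, p1, p2, k3] as OpenCV has them; the pictures are not rectified), "extrinsics" (4x4, takes a point from camera to world coordinates); the wrist camera has in their place "hand_eye" (4x4, takes a point from camera to tool coordinates, whose origin is the TCP and whose axes are the flange's). Camera axes: x right, y down, z forward; pixel columns grow to the right and rows downward; lengths in m; the calibration is good to about 2 mm. A picture is of the moment at which its call begins: read the wrist's pose just before it.
- ctrl.hand_in(): hands the job in; it is judged then, once.
The state is a dict: "time_s": time; "q": joint angles; "dq": joint speeds; "joint_efforts": joint torques, N m; "eef_pos": TCP position; "eef_rot": TCP orientation; "wrist_force": force on the tool from outside, world axes, zero at the start; "torque": the same for the moment, N m; "opening": opening from 0.0 (shut) to 1.0 (fully open); "grasp_force": force on a finger pad.
Only numpy, scipy, OpenCV 4.12 (cv2) and the standard library are available. Lean on these libraries where they do the work, as an engineer would, in place of code of your own. Each camera call takes 0.05 s, during which the arm holds its last target. There are 200 camera calls.

## Working session

There is one attempt and no reset: what is moved stays moved. The work goes in short steps, Python scripts to look and compute and a shell command to move; the robot and the scene stay as the last step left them, time stands still between calls to the robot, and variables do not carry over. Pictures are saved under pics/ and viewed, at most 10 in all, crops included, and the job is handed in when it is done.

```bash
mkdir -p pics
python3 - <<'E'
from bench import status,camera
import cv2,pickle
o=status.get_obs();print(o['time_s'],o['eef_pos'],o['eef_rot'],o['opening'])
t=camera("top");s=camera("scene");pickle.dump((t,s),open('c.pkl','wb'))
cv2.imwrite('pics/top.png',t['frame']);cv2.imwrite('pics/scene.png',s['frame'])
print(t['extrinsics'],t['fx'],t['dist'])
E
```

```text
0.0 [ 0.17964629 -0.54564264  0.23037455] [-8.78367305e-04  9.87399773e-01  1.58243213e-01  4.17095811e-05] 1.0036932917882022
[[-0.01045063 -0.9900497   0.14032954  0.45961051]
 [-0.99989307  0.01178221  0.00866144  0.0029559 ]
 [-0.01022864 -0.14022402 -0.99006697  1.1980998 ]
 [ 0.          0.          0.          1.        ]] 489.76491656099864 [0.04250058 0.         0.         0.         0.        ]
```

View pics/top.png

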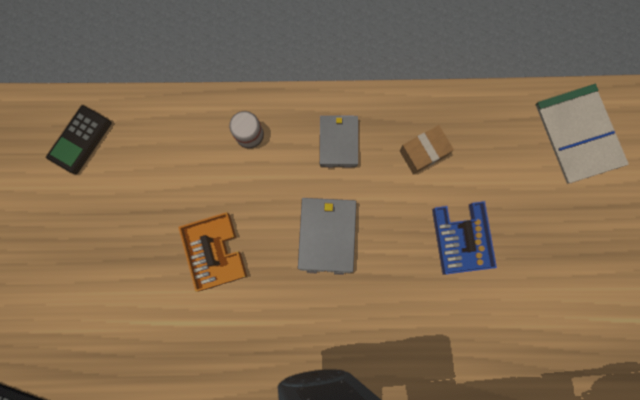

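View pics/scene.png

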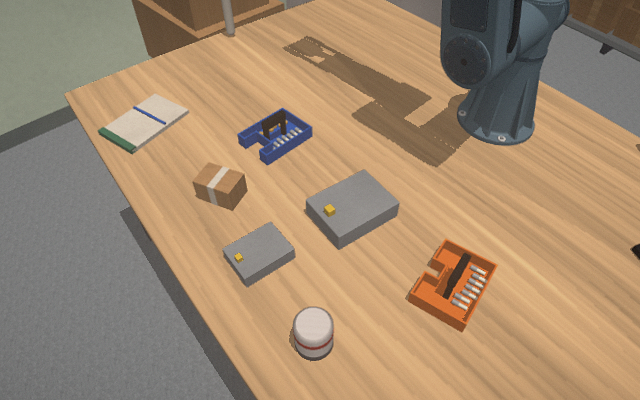

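The deck could be the large grey case (328,235) or the small one (339,140); the job needs the larger. The tray could be the blue one (464,238) or the orange one (213,252); blue has its notch in the short end facing away. I'll measure both and take a close crop.

```bash
cat > h.py <<'E'
import numpy as np,cv2
from scipy.spatial.transform import Rotation as R
def tool(o):
    T=np.eye(4);w,x,y,z=o['eef_rot'];T[:3,:3]=R.from_quat([x,y,z,w]).as_matrix();T[:3,3]=o['eef_pos'];return T
def K(c):return np.array([[c['fx'],0,c['cx']],[0,c['fy'],c['cy']],[0,0,1.]])
def rays(c,px):
    return cv2.undistortPoints(np.asarray(px,np.float64).reshape(-1,1,2),K(c),np.array(c['dist'])).reshape(-1,2)
def cloud(c,E):
    v,u=np.mgrid[:400,:640];n=rays(c,np.c_[u.ravel(),v.ravel()]);d=c['depth'].ravel()[:,None]
    return (np.c_[n*d,d]@E[:3,:3].T+E[:3,3]).reshape(400,640,3)
def plane(c,E,px,z):
    n=rays(c,px);d=np.c_[n,np.ones(len(n))]@E[:3,:3].T;p=E[:3,3]
    return p+d*((z-p[2])/d[:,2])[:,None]
def rect(xy):
    (c,s,a)=cv2.minAreaRect((xy*1000).astype(np.float32));b=cv2.boxPoints((c,s,a))
    e=[b[1]-b[0],b[2]-b[1]];l=max(e,key=np.linalg.norm);l=l*np.sign(l[0])
    return np.round(c,1),np.round(s,1),round(float(np.degrees(np.arctan2(l[1],l[0]))),1)
def masks(f):
    h=cv2.cvtColor(f,cv2.COLOR_BGR2HSV);H,S,V=[h[...,i].astype(int) for i in range(3)]
    return dict(blue=(abs(H-115)<15)&(S>120)&(V>40),grey=(S<60)&(V>60),yellow=(abs(H-25)<7)&(S>170)&(V>110),dark=(V<50))
E
python3 - <<'E'
from h import *;import pickle
t,s=pickle.load(open('c.pkl','rb'))
E=t['extrinsics'];P=cloud(t,E);m=masks(t['frame'])
v,u=np.mgrid[:400,:640]
def box(a,b,c,d):return (u>a)&(u<b)&(v>c)&(v<d)
b=m['blue']&box(415,510,190,290);q=P[b];print('blue',len(q),np.percentile(q[:,2],[5,50,95]))
n=np.argwhere(b)[:,::-1]
def hull(mask,z):
    k=cv2.morphologyEx(mask.astype(np.uint8),cv2.MORPH_OPEN,np.ones((3,3)));cs=max(cv2.findContours(k,0,1)[0],key=cv2.contourArea)
    return plane(t,E,cs.reshape(-1,2),z)
print('rim',rect(hull(b,.035)[:,:2]))
g=(P[...,2]>.042)&(P[...,2]<.06)&box(285,370,185,285);print('deck',g.sum(),np.median(P[g][:,2]),rect(hull(g,.05)[:,:2]))
y=m['yellow']&box(285,370,185,285);print('key',np.median(P[y],0),rect(hull(y,.068)[:,:2]))
d=(P[...,2]>.06)&box(415,510,190,290);print('handle',d.sum(),np.median(P[d],0),rect(P[d][:,:2]))
f=t['frame'];cv2.imwrite('pics/crop.png',cv2.resize(f[190:300,160:520],None,fx=2.2,fy=2.2,interpolation=2))
E
```

```text
blue 1437 [0.00143398 0.00580167 0.0361287 ]
rim (array([ 491.3, -318. ]), array([ 44. , 108.8]), -83.3)
deck 3918 0.04935155069897257 (array([554.8,   8. ]), array([129.4, 171.3]), -3.5)
key [0.61814735 0.00444028 0.06779103] (array([617.8,   3.4]), array([16.3, 14.1]), 89.3)
handle 336 [ 0.54169005 -0.31400431  0.07901209] (array([ 521.7, -159.6]), array([ 71.7, 340.5]), -81.0)
```

View pics/crop.png

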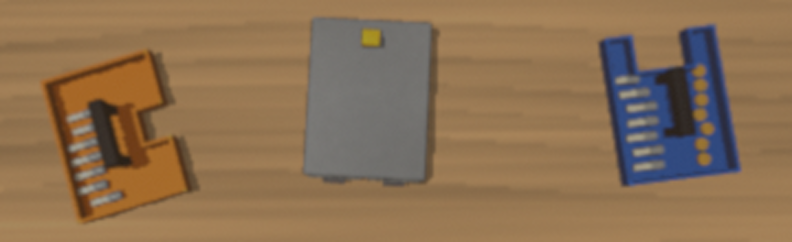

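The crop shows the large grey case with its key at (371,37). On the right is the blue tray with its end notch at (655,55); the orange tray on the left has a side notch. I'll fix the blue tray measurement.

Run:
```python
from h import *;import pickle
from bench import status
t,s=pickle.load(open('c.pkl','rb'))
E=t['extrinsics'];P=cloud(t,E)
ok=(t['depth']>0)&(abs(P[...,0]-.53)<.14)&(abs(P[...,1]+.31)<.12)
r=ok&(P[...,2]>.02)&(P[...,2]<.045);q=P[ok&(P[...,2]>.026)&(P[...,2]<.042)];print('rim',len(q),rect(q[:,:2]))
h=P[ok&(P[...,2]>.07)];print('handle',len(h),h.mean(0),rect(h[:,:2]))
T=tool(status.get_obs());print(T.round(3))
```

```text
rim 654 (array([ 547. , -318.4]), array([159.3, 123.2]), 6.8)
handle 266 [ 0.54556864 -0.31676893  0.07875776] (array([ 547. , -317.8]), array([71.5, 19.9]), 5.6)
[[ 0.95   0.313 -0.     0.18 ]
 [ 0.313 -0.95   0.002 -0.546]
 [ 0.    -0.002 -1.     0.23 ]
 [ 0.     0.     0.     1.   ]]
```

```bash
python3 -m handwheel '[[[1,42,-10.2,2,0,0,11.7],[1,42,-10.2,2,0,0,11.7],[1,42,-10.2,2,0,0,11.7],[1,42,-10.2,2,0,0,11.7],[1,42,-10.2,2,0,0,11.7],[1,42,-10.2,2,0,0,11.7],[1,42,-10.2,2,0,0,11.7],[1,42,-10.2,2,0,0,11.7],[1,42,-10.2,2,0,0,11.7],[1,42,-10.2,2,0,0,11.7]]]'
cat > look.py <<'E'
from h import *;import sys
from bench import status,camera
o=status.get_obs();T=tool(o);w=camera("wrist");E=T@w['hand_eye'];P=cloud(w,E)
cv2.imwrite(sys.argv[1],w['frame']);ok=w['depth']>0
print('tcp',T[:3,3].round(4),'yaw',np.degrees(np.arctan2(T[1,0],T[0,0])).round(2),'t',o['time_s'])
cx,cy=float(sys.argv[2]),float(sys.argv[3]);z0=float(sys.argv[4])
ok&=(abs(P[...,0]-cx)<.13)&(abs(P[...,1]-cy)<.09)
for n,a,b in(('rim/deck',z0-.007,z0+.007),('top',z0+.035,z0+.055),('key',z0+.012,z0+.024)):
    q=P[ok&(P[...,2]>a)&(P[...,2]<b)]
    if len(q)>20:print(n,len(q),np.median(q[:,2]).round(4),rect(q[:,:2]))
E
python3 look.py pics/w1.png .547 -.318 .035
```

```text
time_s: 1.35
eef_pos: [0.5458, -0.319, 0.2112]
eef_rot: [-0.0, 0.998, 0.056, -0.0]
wrist_force: [-0.3, -0.1, -0.2]
opening: 1.001
grasp_force: 0.0
tcp [ 0.5458 -0.319   0.2112] yaw 6.42 t 1.35
rim/deck 2550 0.0335 (array([ 546.4, -316.6]), array([160.2, 120.4]), 6.6)
top 1194 0.0784 (array([ 547. , -316.4]), array([70.8, 15.6]), 6.6)
```

View pics/w1.png

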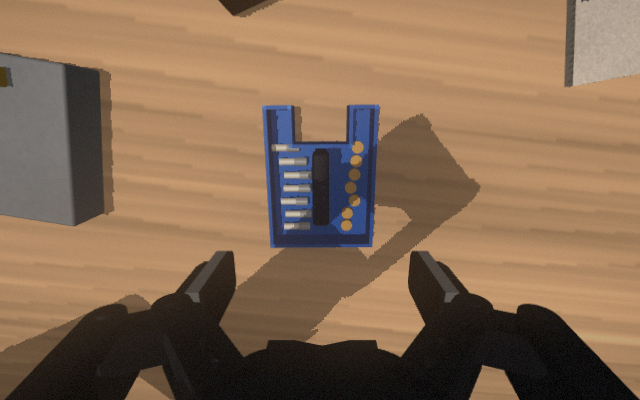

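The wrist view shows the blue tray at (321,175), with its handle at (321,187) and the notch pointing up. It sits within 3 mm of the tool axis, so I'll descend and grip.

```bash
python3 -m handwheel '[[[1,0.1,-0.2,4,0,0,0],[1,0.1,-0.2,9,0,0,0],[1,0.1,-0.2,13,0,0,0],[1,0.1,-0.2,15.5,0,0,0],[1,0.1,-0.2,16.3,0,0,0],[1,0.1,-0.2,16.3,0,0,0],[-1,0.1,-0.2,16.3,0,0,0],[-1,0.1,-0.2,16.3,0,0,0],[-1,0.1,-0.2,16.3,0,0,0],[-1,0.1,-0.2,16.3,0,0,0]]]'
python3 -m handwheel '[[[-1,0,0,0,0,0,0],[-1,0,0,0,0,0,0],[-1,0,0,0,0,0,0],[-1,0,0,0,0,0,0]]]'
```

```text
time_s: 2.65
eef_pos: [0.548, -0.3164, 0.0491]
eef_rot: [0.001, 0.998, 0.057, 0.0]
wrist_force: [2.0, -1.1, -2.5]
opening: 0.178
grasp_force: 58.7
time_s: 3.15
eef_pos: [0.548, -0.3164, 0.049]
eef_rot: [0.0, 0.998, 0.057, 0.0]
wrist_force: [-0.5, -0.5, 5.2]
opening: 0.175
grasp_force: 60.0
```

```bash
python3 -m handwheel '[[[-1,0,0,-1,0,0,0],[-1,0,0,-3,0,0,0],[-1,0,0,-6,0,0,0],[-1,0,0,-9,0,0,0],[-1,0,0,-12,0,0,0],[-1,0,0,-14,0,0,0],[-1,0,0,-15,0,0,0],[-1,0,0,-15,0,0,0],[-1,0,0,-15,0,0,0]]]'
python3 look.py pics/w2.png .55 -.317 .183
```

```text
time_s: 4.28
eef_pos: [0.5469, -0.3154, 0.1968]
eef_rot: [-0.001, 0.998, 0.057, -0.001]
wrist_force: [-0.4, 0.2, -4.0]
opening: 0.174
grasp_force: 58.9
tcp [ 0.5469 -0.3154  0.1968] yaw 6.5 t 4.275
rim/deck 7178 0.1812 (array([ 572.4, -311.6]), array([105.2, 121.2]), -83.6)
top 6508 0.2264 (array([ 548.2, -314.5]), array([59.8, 51. ]), 44.3)
key 307 0.2041 (array([ 567.3, -312.6]), array([28.3, 41.5]), -83.5)
```

View pics/w2.png

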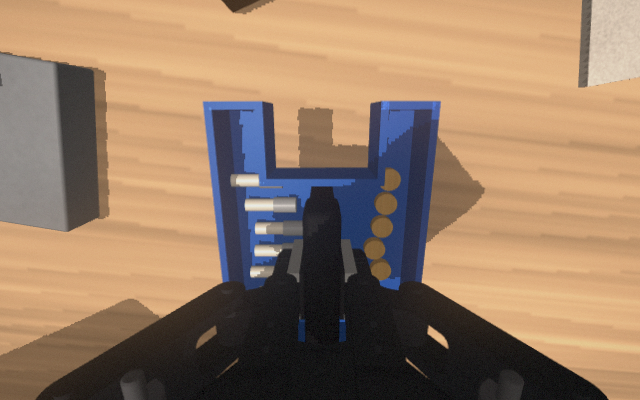

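The tray is held level, with its notch at (322,135) and the handle between the pads at (322,250). Next I'll carry it over the base.

```bash
python3 -m handwheel '[[[-1,0.4,-3,0,0,0,1],[-1,1.1,-8,0,0,0,3],[-1,1.8,-13,0,0,0,4],[-1,2.5,-18,0,0,0,6],[-1,3.3,-23,0,0,0,7],[-1,4,-28,0,0,0,9],[-1,4.5,-31,0,0,0,10],[-1,4.6,-32,0,0,0,10],[-1,4.6,-32,0,0,0,10],[-1,4.6,-32,0,0,0,10]]]'
python3 look.py pics/w3.png .555 .008 .05; python3 look.py pics/w3.png .555 .008 .183
```

```text
time_s: 5.58
eef_pos: [0.557, 0.006, 0.198]
eef_rot: [0.0, 1.0, -0.031, -0.0]
wrist_force: [0.2, 0.6, -4.8]
opening: 0.181
grasp_force: 59.4
tcp [0.557 0.006 0.198] yaw -3.55 t 5.575
rim/deck 5781 0.0487 (array([609.1,   4. ]), array([103.2,  61.7]), 86.4)
key 434 0.0666 (array([618.4,   6.1]), array([19.8, 16.7]), 86.6)
tcp [0.557  0.0059 0.1981] yaw -3.57 t 5.625
rim/deck 7638 0.1826 (array([582.5,   4.9]), array([121.6, 105.7]), 86.6)
top 6493 0.2278 (array([559.1,   4.7]), array([64.6, 44.3]), 20.7)
key 246 0.2047 (array([577.5,   5.6]), array([40.5, 28.2]), 86.6)
```

View pics/w3.png

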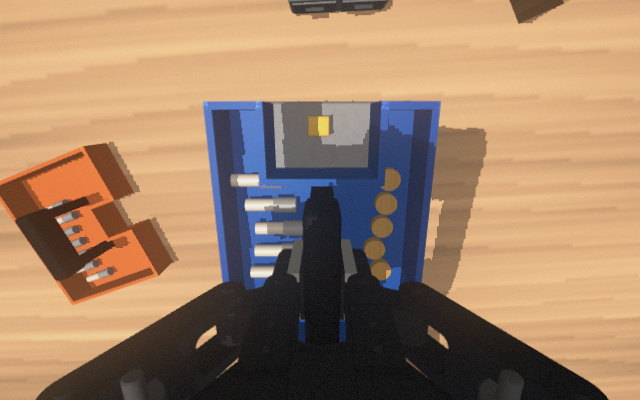

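The key at (319,126) stands inside the notch opening, and the tray is about 2 mm off sideways. I'll lower it.

```bash
python3 -m handwheel '[[[-1,0,-0.24,2,0,0,0],[-1,0,-0.24,4,0,0,0],[-1,0,-0.24,6,0,0,0],[-1,0,-0.24,8,0,0,0],[-1,0,-0.24,9,0,0,0],[-1,0,-0.24,9.3,0,0,0],[-1,0,-0.24,9.5,0,0,0],[-1,0,-0.24,9.5,0,0,0]]]'
python3 -m handwheel '[[[-1,0,0,0.1,0,0,0],[-1,0,0,0.2,0,0,0],[-1,0,0,0.3,0,0,0],[-1,0,0,0.3,0,0,0]]]'
```

```text
time_s: 6.68
eef_pos: [0.5576, 0.0094, 0.1039]
eef_rot: [0.0, 1.0, -0.031, 0.001]
wrist_force: [-0.0, -0.4, -4.9]
opening: 0.173
grasp_force: 59.3
time_s: 7.18
eef_pos: [0.557, 0.0096, 0.1002]
eef_rot: [-0.0, 1.0, -0.03, -0.0]
wrist_force: [0.3, -0.1, -5.5]
opening: 0.176
grasp_force: 59.3
```

```bash
python3 -m handwheel '[[[-1,0,0,0.05,0,0,0],[-1,0,0,0.1,0,0,0],[-1,0,0,0.1,0,0,0]]]'
python3 -m handwheel '[[[-1,0,0,0.05,0,0,0],[-1,0,0,0.1,0,0,0],[-1,0,0,0.1,0,0,0]]]'
```

```text
time_s: 7.55
eef_pos: [0.5571, 0.0096, 0.0992]
eef_rot: [-0.0, 1.0, -0.03, -0.0]
wrist_force: [0.2, 1.1, -3.8]
opening: 0.172
grasp_force: 59.3
time_s: 7.92
eef_pos: [0.5572, 0.0096, 0.099]
eef_rot: [0.0, 1.0, -0.03, 0.0]
wrist_force: [-5.1, 0.8, 5.5]
opening: 0.178
grasp_force: 60.7
```

The tray is now touching the deck, since the vertical force changed sign. I'll release it and retreat.

```bash
python3 -m handwheel '[[[0.6,0,0,0,0,0,0],[0.6,0,0,0,0,0,0],[0.6,0,0,0,0,0,0],[0.6,0,0,0,0,0,0],[0.6,0,0,-2,0,0,0],[0.6,0,0,-5,0,0,0],[0.6,0,0,-9,0,0,0],[0.6,0,0,-13,0,0,0],[0.6,0,0,-15,0,0,0],[0.6,0,0,-15,0,0,0]]]'
python3 look.py pics/w4.png .555 .009 .085
python3 - <<'E'
from bench import camera
import cv2
cv2.imwrite('pics/s2.png',camera("scene")['frame'][100:350,180:520])
E
```

```text
time_s: 9.18
eef_pos: [0.5583, 0.0094, 0.2502]
eef_rot: [0.0, 1.0, -0.03, 0.002]
wrist_force: [-0.5, -0.4, -0.2]
opening: 0.799
grasp_force: 0.0
tcp [0.5583 0.0094 0.2502] yaw -3.49 t 9.175
rim/deck 2733 0.0836 (array([555.3,  10.7]), array([120.7, 159.8]), -3.5)
top 1267 0.1285 (array([556.6,  10.5]), array([15.5, 70.7]), -4.0)
```

View pics/w4.png

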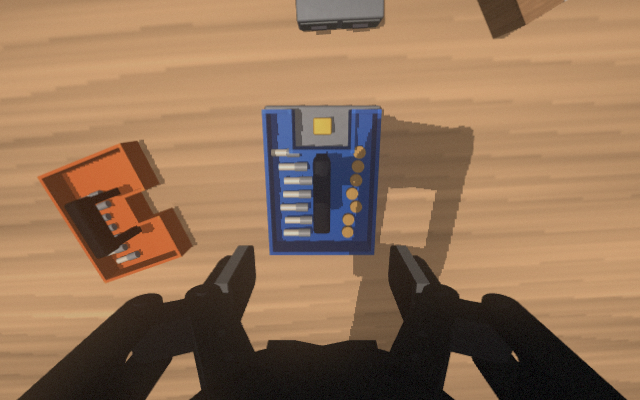

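View pics/s2.png

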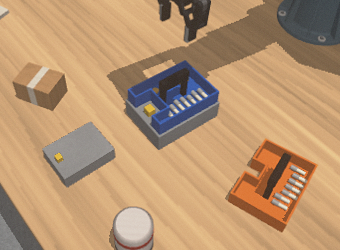

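Both views show the tray flat on the base: the key is centred in the notch at (322,126), the rim is at 84 mm, yaw is -3.5°, and the gripper is clear. Handing in.

```bash
python3 -c "
from bench import ctrl;print(ctrl.hand_in())"
```

```text
the job is handed in; nothing more can be done
None
```

The blue tray is on the grey base with the key in its notch, flat and about 2–3 mm off centre by the last camera measurement. It was lowered until it touched before release, the orange tray was not touched, and the job was handed in at about 9 s with no verdict returned.

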